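Set the tray wrapper's heat wheel and start it

ROBOT

A 7-joint arm with a two-finger parallel gripper is mounted at the origin on the work surface. World frame = base frame: x ahead of the robot, y to its left, z up, the work surface at z = 0. Lengths are in mm, angles in degrees, forces in N, time in s.
With the tool pointing down it reaches from about 350 to 900 mm from the base axis. Payload 7.2 kg.
Tool frame: the origin (TCP) lies midway between the tips of the shut fingers; the grasp point (between the pads) lies arm.grip_depth behind it (arm.grip_depth is the distance from the TCP to the grasp point, in mm); z points along the fingers, y is the line along which they close (so a half turn about z gives the same grasp; the last joint's range is limited). The gripper opens to 85 mm and grips with 20 to 120 N. Pads are 22 mm wide; open, the fingers measure 114 mm over their backs; the gripper's body (76 mm by 85 mm) begins 54 mm behind the grasp point. The pads swing forward as they close: fully open they stand 13 mm farther back than shut.
Start: joints at [70.119, 23.554, -0.728, 91.456, 0.321, 64.991, -4.71], TCP at [171.989, -600.873, 231.297] pointing down, gripper open.
Joint ranges: [-169.25, 169.25], [-16.82, 113.86], [-84.01, 82.57], [7.8, 145.47], [-59.2, 239.2], [7.22, 106.19], [-163.78, 163.78]. Speed limits (degrees/s): [136.94, 136.94, 172.46, 172.46, 180, 180, 180].

INTERFACE

Orientations are given as [roll, pitch, yaw] about the fixed x, y, z axes, in that order (R = Rz(yaw) Ry(pitch) Rx(roll)).
In Python, from rig import arm gives the robot as it stands.
- The arm moves only by the tool step_arm, never from a script. Its argument "motion" is a list of rows, each an object with "xyz": the shift along the world's x, y, z in cm, a list of three; "rot": the turn, a rotation vector about the world's x, y, z in rad, a list of three. In form: [{"xyz": [x, y, z], "rot": [wx, wy, wz]}, ...]. A call has exactly 8 rows; each row is the pose to reach, as a shift and turn from the pose commanded when the call began; what a row does not reach only later rows make up. A row lasts 1/10 s, in which the tool goes at most 50 mm and 8.59 degrees, less where a joint would pass 70% of its speed; a pose out of reach is approached as far as the arm can. A call with a gripper value outside its range is refused whole. "jaw" is the opening in per cent of the stroke, from 0 (shut) to 100 (fully open), set as the call begins (left out, the last holds). The fingers move at their own pace and stop on an object; "grip_force" is the grip in N (left out, the last holds). Time passes only in rows, so rows that repeat a pose let the fingers close, or fill a call up. It gives the time, the measured TCP pose, the force, the opening and the grip force at its end, in the units of the state.
- arm.observe(): the state, without advancing time (a new reading comes with each control period).
- arm.camera(name): name is "scene" or "side" or "wrist"; returns a dict with "color" (384x512x3 uint8, blue, green, red), "K" (3x3 intrinsics, pixels), "k1" (the pictures are not rectified: a ray, as slopes to the right and down, at radius r is drawn at 1 + k1 r^2 times it, then the intrinsics apply), "world_to_cam" (4x4, takes a point from world to camera coordinates); the wrist camera has in their place "mount" (4x4, takes a point from camera to tool coordinates, whose origin is the TCP and whose axes are the flange's). Camera axes: x right, y down, z forward; pixel columns grow to the right and rows downward; lengths in mm; the calibration is good to about 2 mm. A picture is of the moment at which its call begins: read the wrist's pose just before it. There is no depth.
- arm.close_job(): hands the job in; it is judged then, once.
The state is a dict: "time_s": time; "joints": joint angles; "dq": joint speeds; "tau": joint torques, N m; "tool_pos": TCP position; "tcp_rot": TCP orientation; "wrist_force": force on the tool from outside, world axes, zero at the start; "torque": the same for the moment, N m; "width": opening from 0.0 (shut) to 1.0 (fully open); "finger_force": force on a finger pad.
Only numpy, scipy, OpenCV 4.12 (cv2) and the standard library are available. Lean on these libraries where they do the work, as an engineer would, in place of code of your own. Each camera call takes 0.05 s, during which the arm holds its last target. There are 200 camera calls.

TASK

Get the tray wrapper ready for foil trays: roll its heat wheel up to setting 6 (six clicks up from the off stop), then push the wheel right in to start the heater and let it spring back out, still on 6. Pushing the wheel in starts the heater, so roll it with a light touch and do not push it in at any other setting; leave the foil tray, the tape roll and the paper cup where they are.

Things in the scene. Friction and masses are not known exactly. Their poses are not given: they have to be found in the camera images.
- wrapper: Tabletop tray wrapper, fixed, 500 deep (x) x 460 wide (y). Origin: middle of its underside on the table; +x points from the operator's front to the film roll at the rear, z up. White control rail 90 deep, flat top 105 mm high, along the front (x -250 to -160 mm); behind it the black hot plate, top 90 mm; film roll at the rear, side walls 122 mm. Heat wheel in the rail at x -205, y -120 mm.
- wheel_slot (a point): Middle of the heat wheel's slot, level with the rail top (105 mm high), right under the top of the wheel; axes as the wrapper's. Black upright wheel with knurled edges, 50 mm across, 20 mm wide, axle along the wrapper's y. The rim stands 6 to 11 mm out of the slot: how far differs from machine to machine and is not measured, so feel for it. Nothing else is over 20 mm above the rail within 90 mm.
- level (a joint): Turn of the heat wheel, rad: 0 = off stop (orange bar on top), one click = 0.5236, setting n = n clicks, 6 = 3.14, top stop 8. Grows as the top of the rim is rolled away from the operator (wrapper's +x), 13 mm of rim a click. A click takes 1.6 to 2.8 N along the rim and it falls to the nearest click when let go. White pips on the rim, 1 to 8, show the setting between two red marks on the rail.
- press (a joint): How far the heat wheel is pushed in, m: 0 = out, end of travel 0.0026. Sprung: starts to sink at 1.5 to 3.5 N, then 5 N more per mm. The heater starts at 0.0016 (10 to 11 N); a push of 5 to 8 N is a light touch that rolls it well. Full travel takes 15 to 17 N. Springs back out by itself.
- foil_tray: Empty round foil tray, 126 mm across the rim, 35 mm high, loose on the wrapper's black hot plate (rim 125 mm over the table), to the left of and behind the wheel. Origin: centre of its underside.
- tape_roll: Blue roll of tape lying flat on the control rail, 72 mm across, 20 mm high, loose; its middle is 140 to 290 mm to the left (wrapper's +y) of the wheel. Origin: centre of its underside.
- paper_cup: Empty white paper cup, 76 mm across the rim, 90 mm high, loose on the table to the right of the wrapper. Origin: centre of its underside.

How it is judged (in metres and radians):
On the way, in this order (a step that is already met when the one before it is completed fails the run):
1. the wheel stands on setting 6, not pushed in (value of joint level between 2.99 and 3.29 rad and value of joint press below 0.0016 m), for 0.3 s.
2. the wheel is pushed in to start the heater (value of joint press above 0.0016 m), for 0.1 s.
At the end, for the whole second after the job is handed in: The wheel rests on setting 6 (level 3.14 +/- 0.15 rad), sprung back out (press under 1 mm), after being pushed in there (over 1.6 mm); foil tray, tape roll and paper cup within 15 mm of where they stood (value of joint level between 2.99 and 3.29 rad and value of joint press below 0.001 m and distance of each of foil_tray, tape_roll, paper_cup from where it was at the start of the episode below 0.015 m); the robot touches nothing.
It fails at once if the wheel is pushed in (press over 1.6 mm) while it is not on setting 6 (value of joint press above 0.0016 m and (value of joint level below 2.92 rad or value of joint level above 3.36 rad)).
It fails at once if a bystander is moved by more than 15 mm (distance of any of foil_tray, tape_roll, paper_cup from where it was at the start of the episode above 0.015 m).
It also fails if it takes over 61 s, if anything falls off the work surface, if the arm or the gripper's body presses on something with over 40 N, if the wrist force passes 120 N, or if a joint passes its speed limit or range.

## Working session

There is one attempt and no reset: what is moved stays moved. The work goes in short steps, Python scripts to look and compute and a tool call to move; the robot and the scene stay as the last step left them, time stands still between calls to the robot, and variables do not carry over. Pictures are saved under pics/ and viewed, at most 10 in all, crops included, and the job is handed in when it is done.

Besides the shell and the picture viewer there is one more tool, called by a JSON object that holds its "name" and its "arguments", one argument or row to a line. step_arm: Moves the arm, as the interface text tells. Its arguments: {"type":"object","properties":{"motion":{"type":"array"},"jaw":{"type":"number"},"grip_force":{"type":"number"}},"required":["motion"]}

```bash
mkdir -p pics; ls
python3 - <<'E'
from rig import arm
import cv2,numpy as np
s=arm.observe();print(s, arm.grip_depth)
ims=[]
for n in("scene","side","wrist"):
    c=arm.camera(n);cv2.imwrite(f"pics/{n}0.png",c["color"]);np.savez(f"pics/{n}0.npz",**c)
    print(n,c["K"].tolist(),c["k1"],np.round(c.get("world_to_cam",c.get("mount")),3).tolist())
E
```

```text
pics
{'time_s': 0.0, 'joints': array([70.12074977, 23.60065418, -0.72675886, 91.50506144,  0.32284112,
       64.99022855, -4.70984861]), 'dq': array([-0.01592968, -0.130378  ,  0.03877122, -0.02004595, -0.04434074,
        0.03673277,  0.02407642]), 'tau': array([-1.09084010e-04, -6.00629067e+01,  6.81800265e-01, -2.99405819e+01,
        1.36515341e-02,  1.06368848e-02, -2.30287878e-05]), 'tool_pos': array([ 171.77068413, -600.40860856,  230.43907019]), 'tcp_rot': array([-1.79906524e+02,  9.09352204e-03,  1.59723540e+01]), 'wrist_force': array([-0.37269025, -0.17963848,  0.40155283]), 'torque': array([-0.01438724,  0.02118367,  0.03720434]), 'finger_force': 0.0, 'width': 1.0003873719187186} 18.700000000000003
scene [[483.2772561671602, 0.0, 259.08654106029263], [0.0, 483.2772561671602, 194.4520090519337], [0.0, 0.0, 1.0]] -0.20706405599126632 [[-0.497, 0.868, -0.011, 268.845], [0.581, 0.324, -0.746, -262.02], [-0.644, -0.377, -0.665, 1585.992], [0.0, 0.0, 0.0, 1.0]]
side [[433.5019071982548, 0.0, 257.7611692055239], [0.0, 433.5019071982548, 187.89724818798692], [0.0, 0.0, 1.0]] 0.011703723767881553 [[0.98, -0.198, -0.017, -550.539], [-0.151, -0.684, -0.714, 124.317], [0.13, 0.702, -0.7, 1073.27], [0.0, 0.0, 0.0, 1.0]]
wrist [[322.42740610758597, 0.0, 255.17095370886545], [0.0, 322.42740610758597, 192.56694822699475], [0.0, 0.0, 1.0]] 0.028425100413069223 [[0.001, -0.958, -0.287, 71.445], [1.0, 0.001, 0.0, -0.637], [0.0, -0.287, 0.958, -142.982], [0.0, 0.0, 0.0, 1.0]]
```

View pics/scene0.png

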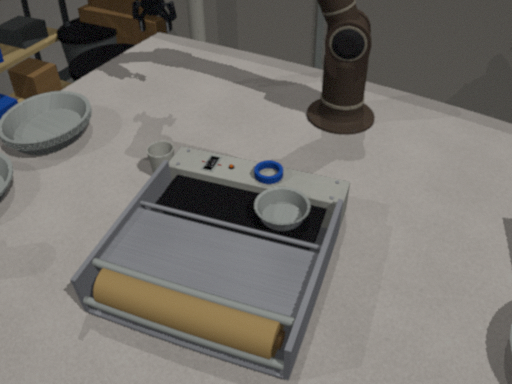

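View pics/side0.png

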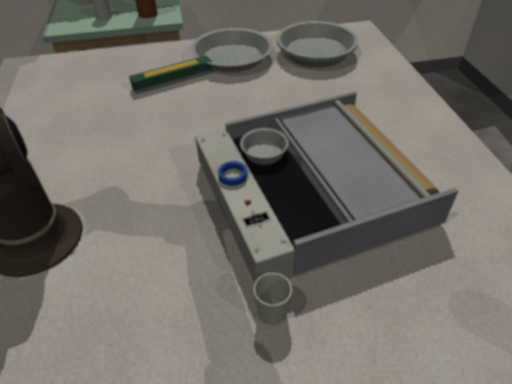

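Scene: wheel near (211,163) in the white rail, tape at (268,172), tray at (282,210), cup at (160,155). Side: wheel at (257,219), tape at (233,173), cup at (272,297). Next: enlarged crops and triangulation.

```bash
cat > h.py <<'E'
import numpy as np,cv2
def ray(c,uv):
    K=c["K"];k1=float(c["k1"])
    d=np.array([k1,0,0,0,0.])
    p=cv2.undistortPoints(np.array([[uv]],float),K,d)[0,0]
    W=c["world_to_cam"];R=W[:3,:3];o=-R.T@W[:3,3]
    v=R.T@np.array([*p,1]);return o,v/np.linalg.norm(v)
def plane(c,uv,z):
    o,v=ray(c,uv);return o+v*(z-o[2])/v[2]
def tri(c1,u1,c2,u2):
    o,v=ray(c1,u1);p,w=ray(c2,u2)
    t=np.linalg.lstsq(np.c_[v,-w],p-o,rcond=None)[0]
    a=o+t[0]*v;b=p+t[1]*w;return (a+b)/2,np.linalg.norm(a-b)
E
python3 - <<'E'
from h import *
s=np.load("pics/scene0.npz");d=np.load("pics/side0.npz")
for n,a,b in(("wheel",(211,163),(257,219)),("orange",(231.5,167),(248,202)),("tape",(268,172),(233,173))):
    print(n,tri(s,a,d,b),plane(s,a,105),plane(d,b,105))
A=cv2.resize(s["color"][135:215,160:360],(800,320),interpolation=cv2.INTER_CUBIC)
B=cv2.resize(d["color"][120:290,185:315],(455,595),interpolation=cv2.INTER_CUBIC)
B=cv2.resize(d["color"][125:285,190:310],None,fx=3.5,fy=3.5,interpolation=cv2.INTER_CUBIC)
A=cv2.resize(s["color"][140:210,165:265],None,fx=3.5,fy=3.5,interpolation=cv2.INTER_CUBIC)
o=np.zeros((560,800,3),np.uint8);o[:,:420]=B;o[:245,425:425+350]=A
w=np.load("pics/wrist0.npz")["color"];o[250:250+281,425:800]=cv2.resize(w,(375,281))
cv2.imwrite("pics/c1.png",o)
E
```

```text
wheel (array([ 531.32991686, -146.68646897,  105.94702128]), np.float64(2.1159729387348887)) [ 529.166221   -147.15193878  105.        ] [ 532.22411012 -146.764252    105.        ]
orange (array([521.04967096, -91.44537246, 106.72732293]), np.float64(2.5934949929443465)) [517.74107057 -92.35886496 105.        ] [522.19001033 -90.99053986 105.        ]
tape (array([502.45245692,   3.92696394, 115.39478523]), np.float64(0.9641796116157967)) [490.64515762  -2.15916002 105.        ] [503.98721985  14.7803452  105.        ]
```

View pics/c1.png

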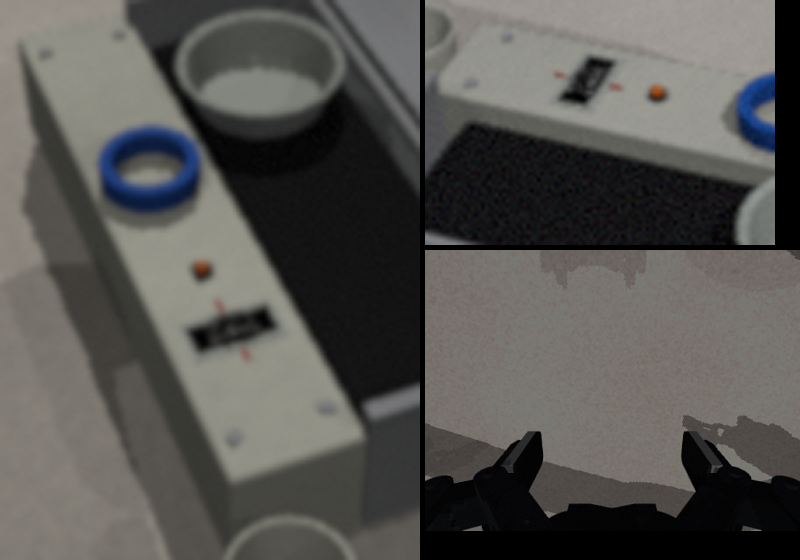

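The crop shows the wheel slot at side (256.6,219), red marks at (252.6,211.6) and (260.3,226.4), and four rail screws for the wrapper's yaw.

Run:
```python
from h import *
s=np.load("pics/scene0.npz");d=np.load("pics/side0.npz")
f=lambda x,y:(190+x/3.5,125+y/3.5)
g=lambda x,y:(165+(x-425)/3.5,140+y/3.5)
P={k:plane(d,f(*v),105)[:2] for k,v in dict(w=(233,329),r1=(219,303),r2=(246,355),s1=(234,438),s2=(326,408),s3=(45,54),s4=(119,36)).items()}
Q={k:plane(s,g(*v),105)[:2] for k,v in dict(w=(587,81),r1=(615,87),r2=(560,75),s1=(508,38),s2=(471,83)).items()}
for k in P:print(k,P[k].round(1),Q.get(k,np.zeros(2)).round(1))
an=lambda v:np.degrees(np.arctan2(v[1],v[0]))-90
print(an(P["r1"]-P["r2"]),an(Q["r1"]-Q["r2"]),an(P["s3"]-P["s1"]),an(P["s4"]-P["s2"]))
```

```text
w [ 531.3 -146.6] [ 529.3 -146.2]
r1 [ 526.8 -122.7] [ 525.3 -124.3]
r2 [ 535.  -169.5] [ 532.9 -167.7]
s1 [ 514.9 -231.4] [ 514.3 -228.7]
s2 [ 573.8 -221. ] [ 572.3 -220. ]
s3 [445.1 161.1] [0. 0.]
s4 [504.1 170.9] [0. 0.]
9.87125180144514 9.934298587977793 10.088934320094225 10.083454038954713
```

{"name": "step_arm", "arguments": {
  "motion": [
    {"xyz": [2.8, 3.6, 0], "rot": [0, 0, -0.02]},
    {"xyz": [5.6, 7.2, 0], "rot": [0, 0, -0.05]},
    {"xyz": [8.4, 10.8, 0], "rot": [0, 0, -0.1]},
    {"xyz": [11.2, 14.4, 0], "rot": [0, 0, -0.104]},
    {"xyz": [14, 18, 0], "rot": [0, 0, -0.104]},
    {"xyz": [16.8, 21.6, 0], "rot": [0, 0, -0.104]},
    {"xyz": [19.6, 25.2, 0], "rot": [0, 0, -0.104]},
    {"xyz": [22.4, 28.8, 0], "rot": [0, 0, -0.104]}
  ],
  "jaw": 0,
  "grip_force": 40
}}

```text
time_s: 0.95
tool_pos: [396.7, -311.2, 231.3]
tcp_rot: [180.0, 0.0, 10.0]
wrist_force: [0.1, 0.2, -0.3]
width: -0.0
finger_force: 0.0
```

{"name": "step_arm", "arguments": {
  "motion": [
    {"xyz": [2.7, 3.3, 0], "rot": [0, 0, 0]},
    {"xyz": [5.4, 6.6, -1], "rot": [0, 0, 0]},
    {"xyz": [8.1, 9.9, -2], "rot": [0, 0, 0]},
    {"xyz": [10.8, 13.2, -3], "rot": [0, 0, 0]},
    {"xyz": [13.4, 16.6, -5], "rot": [0, 0, 0]},
    {"xyz": [13.4, 16.6, -5], "rot": [0, 0, 0]},
    {"xyz": [13.4, 16.6, -5], "rot": [0, 0, 0]},
    {"xyz": [13.4, 16.6, -5], "rot": [0, 0, 0]}
  ]
}}

```text
time_s: 1.75
tool_pos: [529.5, -148.0, 181.3]
tcp_rot: [180.0, 0.0, 10.0]
wrist_force: [0.0, -0.2, 0.5]
width: 0.0
finger_force: 0.0
```

```bash
cat >> h.py <<'E'
def wcam(arm):
    from scipy.spatial.transform import Rotation as R
    s=arm.observe();c=dict(arm.camera("wrist"))
    T=np.eye(4);T[:3,:3]=R.from_euler("xyz",s["tcp_rot"],degrees=True).as_matrix();T[:3,3]=s["tool_pos"]
    c["world_to_cam"]=np.linalg.inv(T@c["mount"]);return s,c
E
python3 - <<'E'
from h import *
from rig import arm
s,c=wcam(arm);print(s["time_s"],s["tool_pos"],s["tcp_rot"],s["wrist_force"],s["width"])
cv2.imwrite("pics/w1.png",c["color"]);np.savez("pics/w1.npz",**c)
E
```

```text
1.75 [ 529.46269521 -147.96095115  181.32282193] [1.79969681e+02 3.67822347e-02 9.95338515e+00] [ 0.00502724 -0.21203083  0.45995889] 0.00030642819232136025
```

View pics/w1.png

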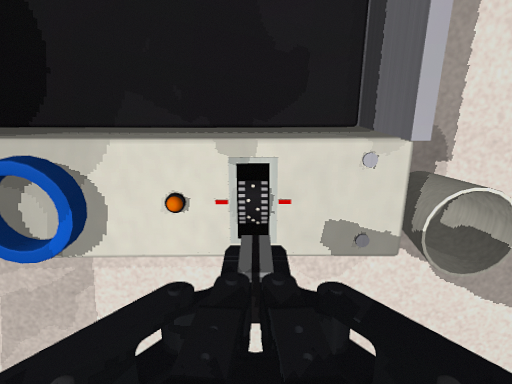

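Wrist view: red marks at (221.5,201.5) and (285,201.5), wheel centred at (253,201), the shut tips below at (257,240).

Run:
```python
from h import *
c=np.load("pics/w1.npz");s=np.load("pics/scene0.npz");d=np.load("pics/side0.npz")
im=c["color"].astype(int)
m=((im[...,2]>150)&(im[...,1]<80)&(im[...,0]<80)).astype(np.uint8)
n,l,st,ce=cv2.connectedComponentsWithStats(m)
for i in range(1,n):
    if st[i,4]>15: print(ce[i],st[i,4],plane(c,ce[i],105).round(1))
print(plane(c,(253,201),105))
for u in((257,245),(242,245),(272,245)):print(plane(c,u,181))
# height check: orange knob / marks wrist vs side
print(tri(c,(221.5,201.5),d,(252.6,211.6)),tri(c,(285,201.5),d,(260.3,226.4)))
cv2.imwrite("pics/w1c.png",cv2.resize(c["color"][150:280,205:305],None,fx=4,fy=4,interpolation=cv2.INTER_CUBIC))
```

```text
[176.48275862 202.75862069] 29 [517.6 -92.5 105. ]
[221.5 201.5] 48 [ 524.1 -124.1  105. ]
[284.5 201.5] 48 [ 532.  -168.5  105. ]
[ 528.41164086 -146.22374742  105.        ]
[ 531.25272185 -148.15859702  181.        ]
[ 529.98433734 -140.95872947  181.        ]
[ 532.52451052 -155.35796859  181.        ]
(array([ 525.83587069, -124.62797984,  107.73901486]), np.float64(1.6481758865147378)) (array([ 533.66279089, -169.28444381,  105.82554563]), np.float64(2.919327336549506))
```

View pics/w1c.png

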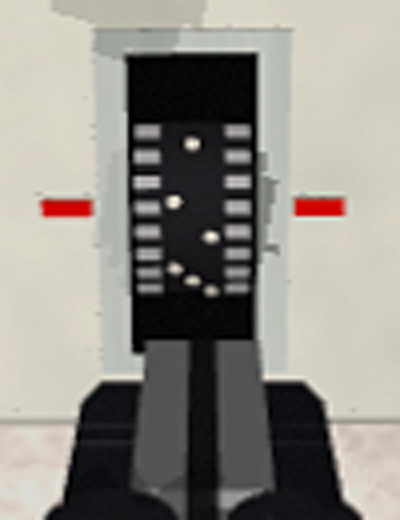

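The wheel shows two pips on top (setting 2 now; 1 is above it at crop (192,144), 3 below at (192,281)). That leaves four clicks to go. Descending to start of stroke.

{"name": "step_arm", "arguments": {
  "motion": [
    {"xyz": [-0.95, 0, -1], "rot": [0, 0, 0]},
    {"xyz": [-0.95, 0, -3], "rot": [0, 0, 0]},
    {"xyz": [-0.95, 0, -5], "rot": [0, 0, 0]},
    {"xyz": [-0.95, 0, -5.8], "rot": [0, 0, 0]},
    {"xyz": [-0.95, 0, -6.1], "rot": [0, 0, 0]},
    {"xyz": [-0.95, 0, -6.2], "rot": [0, 0, 0]},
    {"xyz": [-0.95, 0, -6.2], "rot": [0, 0, 0]},
    {"xyz": [-0.95, 0, -6.2], "rot": [0, 0, 0]}
  ]
}}

```text
time_s: 2.6
tool_pos: [521.0, -147.0, 120.1]
tcp_rot: [180.0, -0.1, 10.0]
wrist_force: [-0.2, -0.5, 0.1]
width: 0.0
finger_force: 0.0
```

{"name": "step_arm", "arguments": {
  "motion": [
    {"xyz": [0, 0, -0.05], "rot": [0, 0, 0]},
    {"xyz": [0, 0, -0.1], "rot": [0, 0, 0]},
    {"xyz": [0, 0, -0.1], "rot": [0, 0, 0]},
    {"xyz": [0, 0, -0.1], "rot": [0, 0, 0]},
    {"xyz": [0, 0, -0.1], "rot": [0, 0, 0]},
    {"xyz": [0, 0, -0.1], "rot": [0, 0, 0]},
    {"xyz": [0, 0, -0.1], "rot": [0, 0, 0]},
    {"xyz": [0, 0, -0.1], "rot": [0, 0, 0]}
  ]
}}

```text
time_s: 3.4
tool_pos: [520.5, -146.9, 118.3]
tcp_rot: [180.0, -0.0, 10.0]
wrist_force: [-0.1, -0.6, 0.4]
width: -0.003
finger_force: 0.0
```

{"name": "step_arm", "arguments": {
  "motion": [
    {"xyz": [0, 0, -0.05], "rot": [0, 0, 0]},
    {"xyz": [0, 0, -0.1], "rot": [0, 0, 0]},
    {"xyz": [0, 0, -0.1], "rot": [0, 0, 0]},
    {"xyz": [0, 0, -0.1], "rot": [0, 0, 0]},
    {"xyz": [0, 0, -0.1], "rot": [0, 0, 0]},
    {"xyz": [0, 0, -0.1], "rot": [0, 0, 0]},
    {"xyz": [0, 0, -0.1], "rot": [0, 0, 0]},
    {"xyz": [0, 0, -0.1], "rot": [0, 0, 0]}
  ]
}}

```text
time_s: 4.2
tool_pos: [520.5, -146.9, 117.3]
tcp_rot: [180.0, -0.0, 10.0]
wrist_force: [-1.0, -0.3, 0.2]
width: -0.001
finger_force: 0.0
```

Run:
```python
from h import *
from rig import arm
s,c=wcam(arm);print(s["time_s"],s["tool_pos"],s["tcp_rot"],s["wrist_force"],s["width"])
a=cv2.resize(c["color"][140:300,180:330],None,fx=3,fy=3,interpolation=cv2.INTER_CUBIC)
cv2.imwrite("pics/w2.png",a);np.savez("pics/w2.npz",**c)
```

```text
4.2 [ 520.50271581 -146.86741785  117.31672652] [ 1.79997438e+02 -3.09088959e-03  1.00157586e+01] [-0.97509607 -0.29846346  0.15719172] -0.00144909531845289
```

View pics/w2.png

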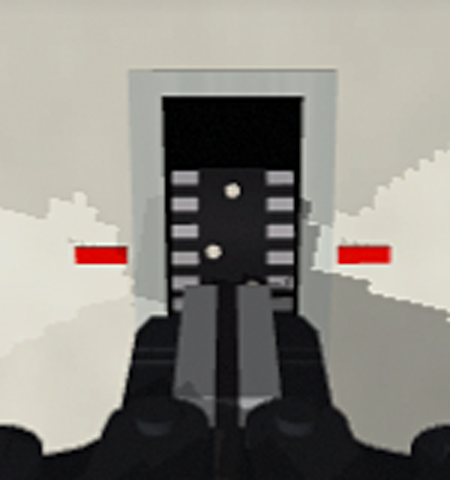

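The tip's front edge is at crop (228,285), just short of the two-pip setting line (red marks at rows 255); checking where that edge is.

Run:
```python
from h import *
c=np.load("pics/w2.npz")
R=lambda p:np.array([p[0]*.985+p[1]*.174,-p[0]*.174+p[1]*.985])
for u,z in(((256,235),117.3),((214,225),105),((301,225),105),((256,172),105)):
    p=plane(c,u,z);print(p.round(1),R(p).round(1))
print(R(np.array([520.5,-146.9])))
```

```text
[ 527.6 -145.6  117.3] [ 494.3 -235.2]
[ 523.9 -124.2  105. ] [ 494.4 -213.5]
[ 531.7 -168.6  105. ] [ 494.4 -258.6]
[ 555.4 -140.7  105. ] [ 522.6 -235.2]
[ 487.1319 -235.2635]
```

{"name": "step_arm", "arguments": {
  "motion": [
    {"xyz": [0.1, 0, -0.05], "rot": [0, 0, 0]},
    {"xyz": [0.1, 0, -0.1], "rot": [0, 0, 0]},
    {"xyz": [0.1, 0, -0.1], "rot": [0, 0, 0]},
    {"xyz": [0.1, 0, -0.1], "rot": [0, 0, 0]},
    {"xyz": [0.1, 0, -0.1], "rot": [0, 0, 0]},
    {"xyz": [0.1, 0, -0.1], "rot": [0, 0, 0]},
    {"xyz": [0.1, 0, -0.1], "rot": [0, 0, 0]},
    {"xyz": [0.1, 0, -0.1], "rot": [0, 0, 0]}
  ]
}}

```text
time_s: 5.05
tool_pos: [521.5, -146.8, 116.3]
tcp_rot: [180.0, -0.0, 10.0]
wrist_force: [-0.4, -0.5, -0.7]
width: 0.002
finger_force: 0.0
```

{"name": "step_arm", "arguments": {
  "motion": [
    {"xyz": [0, 0, -0.05], "rot": [0, 0, 0]},
    {"xyz": [0, 0, -0.08], "rot": [0, 0, 0]},
    {"xyz": [0, 0, -0.08], "rot": [0, 0, 0]},
    {"xyz": [0, 0, -0.08], "rot": [0, 0, 0]},
    {"xyz": [0, 0, -0.08], "rot": [0, 0, 0]},
    {"xyz": [0, 0, -0.08], "rot": [0, 0, 0]},
    {"xyz": [0, 0, -0.08], "rot": [0, 0, 0]},
    {"xyz": [0, 0, -0.08], "rot": [0, 0, 0]}
  ]
}}

```text
time_s: 5.85
tool_pos: [521.5, -146.9, 115.5]
tcp_rot: [180.0, -0.0, 10.0]
wrist_force: [0.4, -0.4, -0.2]
width: 0.002
finger_force: 0.0
```

{"name": "step_arm", "arguments": {
  "motion": [
    {"xyz": [0, 0, -0.05], "rot": [0, 0, 0]},
    {"xyz": [0, 0, -0.08], "rot": [0, 0, 0]},
    {"xyz": [0, 0, -0.08], "rot": [0, 0, 0]},
    {"xyz": [0, 0, -0.08], "rot": [0, 0, 0]},
    {"xyz": [0, 0, -0.08], "rot": [0, 0, 0]},
    {"xyz": [0, 0, -0.08], "rot": [0, 0, 0]},
    {"xyz": [0, 0, -0.08], "rot": [0, 0, 0]},
    {"xyz": [0, 0, -0.08], "rot": [0, 0, 0]}
  ]
}}

```text
time_s: 6.65
tool_pos: [521.5, -146.9, 114.7]
tcp_rot: [180.0, -0.0, 10.0]
wrist_force: [-0.5, 0.4, -0.5]
width: 0.002
finger_force: 0.0
```

{"name": "step_arm", "arguments": {
  "motion": [
    {"xyz": [0, 0, -0.05], "rot": [0, 0, 0]},
    {"xyz": [0, 0, -0.08], "rot": [0, 0, 0]},
    {"xyz": [0, 0, -0.08], "rot": [0, 0, 0]},
    {"xyz": [0, 0, -0.08], "rot": [0, 0, 0]},
    {"xyz": [0, 0, -0.08], "rot": [0, 0, 0]},
    {"xyz": [0, 0, -0.08], "rot": [0, 0, 0]},
    {"xyz": [0, 0, -0.08], "rot": [0, 0, 0]},
    {"xyz": [0, 0, -0.08], "rot": [0, 0, 0]}
  ]
}}

```text
time_s: 7.45
tool_pos: [521.5, -146.9, 113.9]
tcp_rot: [180.0, -0.0, 10.0]
wrist_force: [-0.7, -0.1, 0.6]
width: 0.003
finger_force: 0.0
```

{"name": "step_arm", "arguments": {
  "motion": [
    {"xyz": [0, 0, -0.05], "rot": [0, 0, 0]},
    {"xyz": [0, 0, -0.08], "rot": [0, 0, 0]},
    {"xyz": [0, 0, -0.08], "rot": [0, 0, 0]},
    {"xyz": [0, 0, -0.08], "rot": [0, 0, 0]},
    {"xyz": [0, 0, -0.08], "rot": [0, 0, 0]},
    {"xyz": [0, 0, -0.08], "rot": [0, 0, 0]},
    {"xyz": [0, 0, -0.08], "rot": [0, 0, 0]},
    {"xyz": [0, 0, -0.08], "rot": [0, 0, 0]}
  ]
}}

```text
time_s: 8.25
tool_pos: [521.5, -146.9, 113.1]
tcp_rot: [180.0, -0.0, 10.0]
wrist_force: [-0.0, -0.2, -0.8]
width: -0.003
finger_force: 0.0
```

{"name": "step_arm", "arguments": {
  "motion": [
    {"xyz": [0, 0, -0.05], "rot": [0, 0, 0]},
    {"xyz": [0, 0, -0.08], "rot": [0, 0, 0]},
    {"xyz": [0, 0, -0.08], "rot": [0, 0, 0]},
    {"xyz": [0, 0, -0.08], "rot": [0, 0, 0]},
    {"xyz": [0, 0, -0.08], "rot": [0, 0, 0]},
    {"xyz": [0, 0, -0.08], "rot": [0, 0, 0]},
    {"xyz": [0, 0, -0.08], "rot": [0, 0, 0]},
    {"xyz": [0, 0, -0.08], "rot": [0, 0, 0]}
  ]
}}

```text
time_s: 9.05
tool_pos: [521.5, -146.9, 112.3]
tcp_rot: [180.0, -0.0, 10.0]
wrist_force: [0.1, -0.3, -0.5]
width: 0.004
finger_force: 0.0
```

{"name": "step_arm", "arguments": {
  "motion": [
    {"xyz": [0, 0, -0.05], "rot": [0, 0, 0]},
    {"xyz": [0, 0, -0.08], "rot": [0, 0, 0]},
    {"xyz": [0, 0, -0.08], "rot": [0, 0, 0]},
    {"xyz": [0, 0, -0.08], "rot": [0, 0, 0]},
    {"xyz": [0, 0, -0.08], "rot": [0, 0, 0]},
    {"xyz": [0, 0, -0.08], "rot": [0, 0, 0]},
    {"xyz": [0, 0, -0.08], "rot": [0, 0, 0]},
    {"xyz": [0, 0, -0.08], "rot": [0, 0, 0]}
  ]
}}

```text
time_s: 9.85
tool_pos: [521.6, -146.9, 111.6]
tcp_rot: [180.0, -0.0, 10.0]
wrist_force: [0.2, 0.5, 5.0]
width: 0.001
finger_force: 2.3
```

{"name": "step_arm", "arguments": {
  "motion": [
    {"xyz": [0, 0, -0.03], "rot": [0, 0, 0]},
    {"xyz": [0.2, 0.035, -0.03], "rot": [0, 0, 0]},
    {"xyz": [0.45, 0.08, -0.03], "rot": [0, 0, 0]},
    {"xyz": [0.7, 0.123, -0.03], "rot": [0, 0, 0]},
    {"xyz": [0.95, 0.167, -0.03], "rot": [0, 0, 0]},
    {"xyz": [1.2, 0.21, -0.03], "rot": [0, 0, 0]},
    {"xyz": [1.4, 0.247, -0.03], "rot": [0, 0, 0]},
    {"xyz": [1.5, 0.264, -0.03], "rot": [0, 0, 0]}
  ]
}}

```text
time_s: 10.65
tool_pos: [536.4, -144.3, 111.2]
tcp_rot: [180.0, 0.0, 10.0]
wrist_force: [-1.7, 0.3, 6.3]
width: 0.002
finger_force: 3.2
```

{"name": "step_arm", "arguments": {
  "motion": [
    {"xyz": [0, 0, 0], "rot": [0, 0, 0]},
    {"xyz": [0, 0, 0.5], "rot": [0, 0, 0]},
    {"xyz": [0, 0, 1], "rot": [0, 0, 0]},
    {"xyz": [-0.5, -0.088, 1], "rot": [0, 0, 0]},
    {"xyz": [-1, -0.176, 1], "rot": [0, 0, 0]},
    {"xyz": [-1.6, -0.282, 1], "rot": [0, 0, 0]},
    {"xyz": [-1.6, -0.282, 1], "rot": [0, 0, 0]},
    {"xyz": [-1.6, -0.282, 1], "rot": [0, 0, 0]}
  ]
}}

```text
time_s: 11.45
tool_pos: [520.3, -147.2, 121.2]
tcp_rot: [180.0, -0.0, 10.0]
wrist_force: [-0.1, -0.2, -0.7]
width: -0.003
finger_force: 0.0
```

Run:
```python
from h import *
from rig import arm
s,c=wcam(arm);print(s["time_s"],s["tool_pos"],s["tcp_rot"],s["wrist_force"],s["width"])
a=cv2.resize(c["color"][140:300,180:330],None,fx=3,fy=3,interpolation=cv2.INTER_CUBIC)
cv2.imwrite("pics/w3.png",a);np.savez("pics/w3.npz",**c)
```

```text
11.45 [ 520.27466069 -147.20582593  121.19924472] [ 1.79995107e+02 -2.92504413e-04  9.99671001e+00] [-0.09336073 -0.15514513 -0.73134378] -0.0026874759759684063
```

View pics/w3.png

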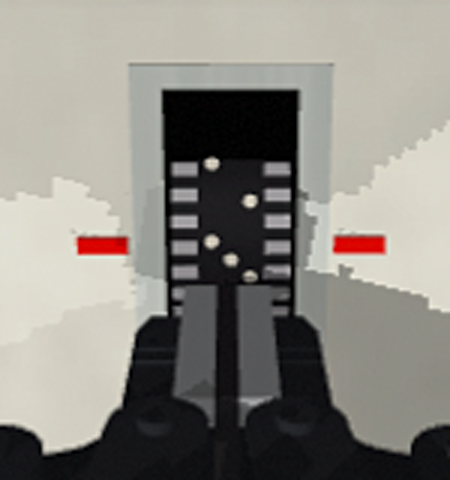

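Three pips now sit between the marks (crop rows 241–276): one click per 15 mm stroke. Repeat.

{"name": "step_arm", "arguments": {
  "motion": [
    {"xyz": [0.1, 0.018, -0.4], "rot": [0, 0, 0]},
    {"xyz": [0.1, 0.018, -0.75], "rot": [0, 0, 0]},
    {"xyz": [0.1, 0.018, -0.87], "rot": [0, 0, 0]},
    {"xyz": [0.1, 0.018, -0.93], "rot": [0, 0, 0]},
    {"xyz": [0.1, 0.018, -0.97], "rot": [0, 0, 0]},
    {"xyz": [0.1, 0.018, -1.0], "rot": [0, 0, 0]},
    {"xyz": [0.1, 0.018, -1.0], "rot": [0, 0, 0]},
    {"xyz": [0.1, 0.018, -1.0], "rot": [0, 0, 0]}
  ]
}}

```text
time_s: 12.3
tool_pos: [521.7, -146.7, 111.5]
tcp_rot: [180.0, -0.0, 10.0]
wrist_force: [-1.7, 1.7, 4.1]
width: -0.002
finger_force: 2.5
```

{"name": "step_arm", "arguments": {
  "motion": [
    {"xyz": [0, 0, 0], "rot": [0, 0, 0]},
    {"xyz": [0.2, 0.035, 0], "rot": [0, 0, 0]},
    {"xyz": [0.45, 0.08, 0], "rot": [0, 0, 0]},
    {"xyz": [0.7, 0.123, 0], "rot": [0, 0, 0]},
    {"xyz": [0.95, 0.167, 0], "rot": [0, 0, 0]},
    {"xyz": [1.2, 0.21, 0], "rot": [0, 0, 0]},
    {"xyz": [1.4, 0.247, 0], "rot": [0, 0, 0]},
    {"xyz": [1.5, 0.264, 0], "rot": [0, 0, 0]}
  ]
}}

```text
time_s: 13.1
tool_pos: [536.3, -144.1, 111.3]
tcp_rot: [-180.0, 0.0, 10.0]
wrist_force: [-2.1, 1.4, 5.1]
width: -0.001
finger_force: 3.3
```

{"name": "step_arm", "arguments": {
  "motion": [
    {"xyz": [0, 0, 0], "rot": [0, 0, 0]},
    {"xyz": [0, 0, 0.5], "rot": [0, 0, 0]},
    {"xyz": [0, 0, 1], "rot": [0, 0, 0]},
    {"xyz": [-0.5, -0.088, 1], "rot": [0, 0, 0]},
    {"xyz": [-1, -0.176, 1], "rot": [0, 0, 0]},
    {"xyz": [-1.6, -0.282, 1], "rot": [0, 0, 0]},
    {"xyz": [-1.6, -0.282, 1], "rot": [0, 0, 0]},
    {"xyz": [-1.6, -0.282, 1], "rot": [0, 0, 0]}
  ]
}}

```text
time_s: 13.9
tool_pos: [520.3, -147.2, 121.2]
tcp_rot: [180.0, 0.0, 10.0]
wrist_force: [-1.1, 0.0, -0.2]
width: -0.002
finger_force: 0.0
```

{"name": "step_arm", "arguments": {
  "motion": [
    {"xyz": [0.1, 0.018, -0.4], "rot": [0, 0, 0]},
    {"xyz": [0.1, 0.018, -0.75], "rot": [0, 0, 0]},
    {"xyz": [0.1, 0.018, -0.87], "rot": [0, 0, 0]},
    {"xyz": [0.1, 0.018, -0.93], "rot": [0, 0, 0]},
    {"xyz": [0.1, 0.018, -0.97], "rot": [0, 0, 0]},
    {"xyz": [0.1, 0.018, -1.0], "rot": [0, 0, 0]},
    {"xyz": [0.1, 0.018, -1.0], "rot": [0, 0, 0]},
    {"xyz": [0.1, 0.018, -1.0], "rot": [0, 0, 0]}
  ]
}}

```text
time_s: 14.7
tool_pos: [521.7, -146.7, 111.5]
tcp_rot: [180.0, -0.0, 10.0]
wrist_force: [-1.2, 0.9, 5.3]
width: 0.003
finger_force: 2.5
```

{"name": "step_arm", "arguments": {
  "motion": [
    {"xyz": [0, 0, 0], "rot": [0, 0, 0]},
    {"xyz": [0.2, 0.035, 0], "rot": [0, 0, 0]},
    {"xyz": [0.45, 0.08, 0], "rot": [0, 0, 0]},
    {"xyz": [0.7, 0.123, 0], "rot": [0, 0, 0]},
    {"xyz": [0.95, 0.167, 0], "rot": [0, 0, 0]},
    {"xyz": [1.2, 0.21, 0], "rot": [0, 0, 0]},
    {"xyz": [1.4, 0.247, 0], "rot": [0, 0, 0]},
    {"xyz": [1.5, 0.264, 0], "rot": [0, 0, 0]}
  ]
}}

```text
time_s: 15.5
tool_pos: [536.2, -144.2, 111.2]
tcp_rot: [-180.0, 0.0, 10.0]
wrist_force: [-2.4, 0.7, 6.2]
width: -0.001
finger_force: 3.3
```

{"name": "step_arm", "arguments": {
  "motion": [
    {"xyz": [0, 0, 0], "rot": [0, 0, 0]},
    {"xyz": [0, 0, 0.5], "rot": [0, 0, 0]},
    {"xyz": [0, 0, 1], "rot": [0, 0, 0]},
    {"xyz": [-0.5, -0.088, 1], "rot": [0, 0, 0]},
    {"xyz": [-1, -0.176, 1], "rot": [0, 0, 0]},
    {"xyz": [-1.6, -0.282, 1], "rot": [0, 0, 0]},
    {"xyz": [-1.6, -0.282, 1], "rot": [0, 0, 0]},
    {"xyz": [-1.6, -0.282, 1], "rot": [0, 0, 0]}
  ]
}}

```text
time_s: 16.3
tool_pos: [520.3, -147.2, 121.2]
tcp_rot: [180.0, -0.0, 10.0]
wrist_force: [0.4, -1.1, 0.1]
width: -0.0
finger_force: 0.0
```

Run:
```python
from h import *
from rig import arm
s,c=wcam(arm);print(s["time_s"],s["tool_pos"],s["wrist_force"])
a=cv2.resize(c["color"][140:300,180:330],None,fx=3,fy=3,interpolation=cv2.INTER_CUBIC)
cv2.imwrite("pics/w4.png",a)
```

```text
16.3 [ 520.299813   -147.23485443  121.21644572] [ 0.40349994 -1.14795962  0.10341239]
```

View pics/w4.png

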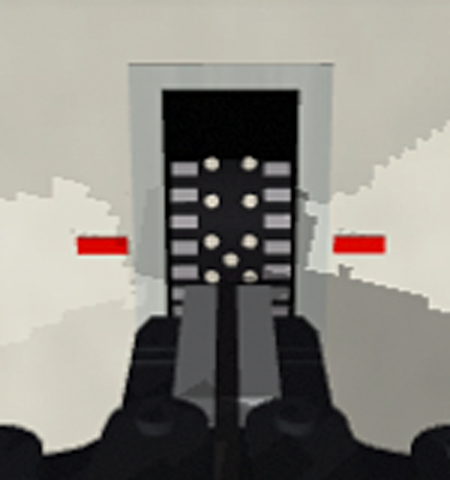

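Five pips stand between the marks (rows 241–276), with 4 above. One more click; after it I move the tip to above the wheel's centre only once I have checked it.

{"name": "step_arm", "arguments": {
  "motion": [
    {"xyz": [0.1, 0.018, -0.4], "rot": [0, 0, 0]},
    {"xyz": [0.1, 0.018, -0.75], "rot": [0, 0, 0]},
    {"xyz": [0.1, 0.018, -0.87], "rot": [0, 0, 0]},
    {"xyz": [0.1, 0.018, -0.93], "rot": [0, 0, 0]},
    {"xyz": [0.1, 0.018, -0.97], "rot": [0, 0, 0]},
    {"xyz": [0.1, 0.018, -1.0], "rot": [0, 0, 0]},
    {"xyz": [0.1, 0.018, -1.0], "rot": [0, 0, 0]},
    {"xyz": [0.1, 0.018, -1.0], "rot": [0, 0, 0]}
  ]
}}

```text
time_s: 17.15
tool_pos: [521.7, -146.7, 111.5]
tcp_rot: [180.0, -0.0, 10.0]
wrist_force: [-1.2, 0.7, 4.6]
width: 0.001
finger_force: 2.5
```

{"name": "step_arm", "arguments": {
  "motion": [
    {"xyz": [0, 0, 0], "rot": [0, 0, 0]},
    {"xyz": [0.2, 0.035, 0], "rot": [0, 0, 0]},
    {"xyz": [0.45, 0.08, 0], "rot": [0, 0, 0]},
    {"xyz": [0.7, 0.123, 0], "rot": [0, 0, 0]},
    {"xyz": [0.95, 0.167, 0], "rot": [0, 0, 0]},
    {"xyz": [1.2, 0.21, 0], "rot": [0, 0, 0]},
    {"xyz": [1.4, 0.247, 0], "rot": [0, 0, 0]},
    {"xyz": [1.5, 0.264, 0], "rot": [0, 0, 0]}
  ]
}}

```text
time_s: 17.95
tool_pos: [536.3, -144.1, 111.3]
tcp_rot: [-180.0, 0.0, 10.0]
wrist_force: [-2.0, 1.3, 6.6]
width: 0.002
finger_force: 3.3
```

{"name": "step_arm", "arguments": {
  "motion": [
    {"xyz": [0, 0, 0], "rot": [0, 0, 0]},
    {"xyz": [0, 0, 0.5], "rot": [0, 0, 0]},
    {"xyz": [0, 0, 1], "rot": [0, 0, 0]},
    {"xyz": [-0.5, -0.088, 1], "rot": [0, 0, 0]},
    {"xyz": [-1, -0.176, 1], "rot": [0, 0, 0]},
    {"xyz": [-1.6, -0.282, 1], "rot": [0, 0, 0]},
    {"xyz": [-1.6, -0.282, 1], "rot": [0, 0, 0]},
    {"xyz": [-1.6, -0.282, 1], "rot": [0, 0, 0]}
  ]
}}

```text
time_s: 18.75
tool_pos: [520.3, -147.2, 121.2]
tcp_rot: [180.0, 0.0, 10.0]
wrist_force: [0.0, -0.3, -0.9]
width: 0.002
finger_force: 0.0
```

Run:
```python
from h import *
from rig import arm
s,c=wcam(arm);print(s["time_s"],s["tool_pos"],s["wrist_force"])
a=cv2.resize(c["color"][140:300,180:330],None,fx=3,fy=3,interpolation=cv2.INTER_CUBIC)
cv2.imwrite("pics/w5.png",a)
```

```text
18.75 [ 520.27338116 -147.22579226  121.21150767] [ 0.03621007 -0.27977347 -0.91014151]
```

View pics/w5.png

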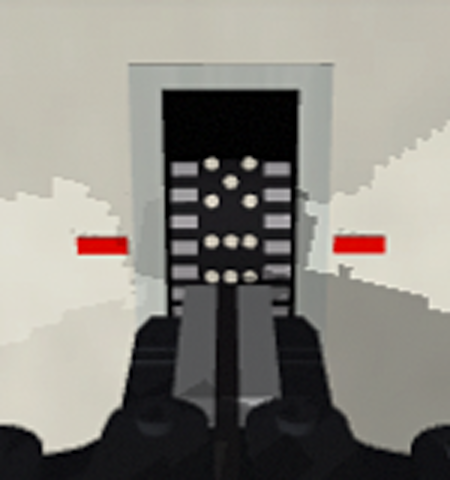

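Six pips (two rows of three) lie between the marks: setting 6. Centre over the wheel and push straight in.

{"name": "step_arm", "arguments": {
  "motion": [
    {"xyz": [0.74, 0.13, 0], "rot": [0, 0, 0]},
    {"xyz": [0.74, 0.13, -0.5], "rot": [0, 0, 0]},
    {"xyz": [0.74, 0.13, -0.85], "rot": [0, 0, 0]},
    {"xyz": [0.74, 0.13, -1.0], "rot": [0, 0, 0]},
    {"xyz": [0.74, 0.13, -1.1], "rot": [0, 0, 0]},
    {"xyz": [0.74, 0.13, -1.17], "rot": [0, 0, 0]},
    {"xyz": [0.74, 0.13, -1.2], "rot": [0, 0, 0]},
    {"xyz": [0.74, 0.13, -1.2], "rot": [0, 0, 0]}
  ]
}}

```text
time_s: 19.6
tool_pos: [528.9, -145.5, 110.3]
tcp_rot: [180.0, -0.1, 10.0]
wrist_force: [-1.1, 1.6, 10.7]
width: -0.002
finger_force: 5.4
```

{"name": "step_arm", "arguments": {
  "motion": [
    {"xyz": [0, 0, -0.06], "rot": [0, 0, 0]},
    {"xyz": [0, 0, -0.1], "rot": [0, 0, 0]},
    {"xyz": [0, 0, -0.14], "rot": [0, 0, 0]},
    {"xyz": [0, 0, -0.14], "rot": [0, 0, 0]},
    {"xyz": [0, 0, -0.14], "rot": [0, 0, 0]},
    {"xyz": [0, 0, -0.14], "rot": [0, 0, 0]},
    {"xyz": [0, 0, -0.14], "rot": [0, 0, 0]},
    {"xyz": [0, 0, -0.14], "rot": [0, 0, 0]}
  ]
}}

```text
time_s: 20.4
tool_pos: [529.3, -145.4, 109.5]
tcp_rot: [179.9, -0.2, 10.0]
wrist_force: [-2.3, 1.8, 14.7]
width: -0.004
finger_force: 7.2
```

{"name": "step_arm", "arguments": {
  "motion": [
    {"xyz": [0, 0, 0.1], "rot": [0, 0, 0]},
    {"xyz": [0, 0, 0.3], "rot": [0, 0, 0]},
    {"xyz": [0, 0, 1], "rot": [0, 0, 0]},
    {"xyz": [0, 0, 3], "rot": [0, 0, 0]},
    {"xyz": [0, 0, 5], "rot": [0, 0, 0]},
    {"xyz": [0, 0, 7], "rot": [0, 0, 0]},
    {"xyz": [0, 0, 7.2], "rot": [0, 0, 0]},
    {"xyz": [0, 0, 7.2], "rot": [0, 0, 0]}
  ]
}}

```text
time_s: 21.2
tool_pos: [527.9, -145.9, 179.9]
tcp_rot: [180.0, -0.0, 10.0]
wrist_force: [0.0, -0.1, -0.4]
width: 0.002
finger_force: 0.0
```

Run:
```python
from h import *
from rig import arm
s,c=wcam(arm);print(s["time_s"],s["tool_pos"],s["wrist_force"])
cv2.imwrite("pics/w6.png",cv2.resize(c["color"][150:280,205:305],None,fx=4,fy=4,interpolation=cv2.INTER_CUBIC))
```

```text
21.2 [ 527.88870409 -145.90583372  179.90825514] [ 0.04742343 -0.14732761 -0.38181193]
```

View pics/w6.png

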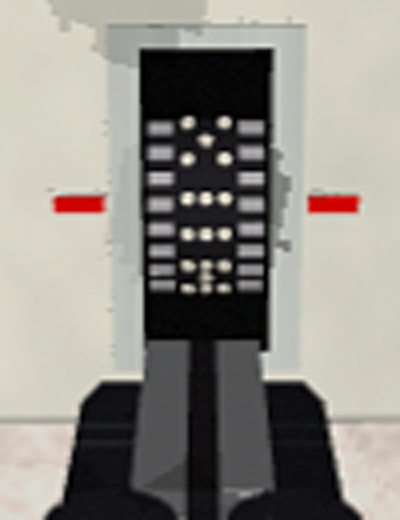

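The wheel still shows six pips between the marks (crop rows 198 and 233), with 5 above and 7 below. The arm is clear, so I'm handing the job in.

```bash
python3 -c "
from rig import arm
print(arm.close_job())"
```

```text
the job is handed in; nothing more can be done
None
```

I rolled the heat wheel from 2, where it already stood, to setting 6. I then pushed it in with about 14.7 N (the heater starts at 10 to 11 N); after release it still read 6, the arm was clear of everything, and I handed the job in at about 21 s with no verdict returned.

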